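Air the bench kiln at the set angle

ROBOT

A 6-joint arm with a two-finger parallel gripper is mounted at the origin on the work surface. World frame = base frame: x ahead of the robot, y to its left, z up, the work surface at z = 0. Lengths are in m, angles in rad, forces in N, time in s.
With the tool pointing down it reaches from about 0.25 to 0.725 m from the base axis. Payload 4 kg.
Tool frame: the origin (TCP) lies midway between the tips of the shut fingers; the grasp point (between the pads) lies 19 mm behind it; z points along the fingers, y is the direction in which the jaws open and shut (so a half turn about z gives the same grasp; the last joint's range is limited). The gripper opens to 85 mm and grips with 20 to 120 N. Pads are 22 mm wide; open, the fingers measure 114 mm over their backs; the gripper's body (76 mm by 85 mm) begins 54 mm behind the grasp point. The pads swing forward as they close: fully open they stand 13 mm farther back than shut.
Start: joints at [-1.291, 0.241, 0.005, 1.335, 0, 1.571], TCP at [0.138, -0.481, 0.231] pointing down, gripper open.
Joint ranges: [-2.72, 2.72], [-1.05, 1.87], [-1.09, 1.28], [-1.99, 2.15], [-1.42, 1.44], [-3.14, 3.14]. Speed limits (rad/s): [2.79, 2.79, 3.14, 3.14, 3.14, 3.14].

INTERFACE

Orientations are given as a unit quaternion [x, y, z, w].
In Python, from workcell import bot, vision gives the robot as it stands. The module is installed in compiled form; this text tells all that it offers.
- The arm moves only by the tool send_rows, never from a script. Its argument "targets" is a list that holds one entry, the list of rows, each a list of 5 numbers: the shift along the world's x, y, z in cm, then the turn about the world's z in rad, then the finger opening in cm, from 0 to 8.54. A call has 1 to 12 rows; each row is the pose to reach, as a shift and turn from the pose commanded when the call began; what a row does not reach only later rows make up. A row lasts 1/8 s, in which the tool goes at most 62.5 mm and 10.7 degrees, less where a joint would pass 70% of its speed; a pose out of reach is approached as far as the arm can. A call with a gripper value outside its range is refused whole. The fingers move at their own pace and stop on an object; the grip force is fixed at half the most. Time passes only in rows, so rows that repeat a pose let the fingers close. It gives the time, the measured TCP pose, the force and the opening at its end, in the units of the state.
- bot.get_obs(): the state, without advancing time (a new reading comes with each control period).
- vision.camera(name): name is "scene" or "top" or "wrist"; returns the picture (420x560x3 uint8, red, green, blue); there is no depth.
- vision.get_calibration(name): a dict with "vertical_fov" (degrees; the focal length in pixels is half the picture's height over the tangent of half this angle, whatever the lens; pixels are square), "cx", "cy" (the principal point, pixels), "rvec" (rotation vector, rad) and "tvec" (3), from world to camera coordinates, as OpenCV has them; the wrist camera has in their place "T_tool_cam" (4x4, takes a point from camera to tool coordinates, whose origin is the TCP and whose axes are the flange's). Camera axes: x right, y down, z forward; pixel columns grow to the right and rows downward; lengths in m; the calibration is good to about 2 mm. A picture is of the moment at which its call begins: read the wrist's pose just before it. get_calibration takes no time and is no camera call.
- bot.job_done(): hands the job in, once; it reports no verdict.
Trained networks look in the newest picture that a camera, given by its name, has taken for a name from the list of things; names that differ only in an ending like _2 or _b are one class to them, and where a whole thing is asked for, a point or a joint stands for the part that bears it (a point fixed in the world has none). Each returns a list of dicts, best first, with "score" (0 to 1); they miss things now and then, are a little off and sometimes report something else, mostly with a low value. They report only what shows in the picture. A call takes as long as a camera call. They do not tell look-alikes from the thing itself.
- vision.boxes_of(target, camera): "uv" ([column, row] in pixels, amid what is visible of it).
The state is a dict: "clock": time; "joint_pos": joint angles; "joint_vel": joint speeds; "tau": joint torques, N m; "eef_pos": TCP position; "tool_rot": TCP orientation; "ft_force": force on the tool from outside, world axes, zero at the start; "ft_torque": the same for the moment, N m; "grip_width": finger opening in m.
Only numpy, scipy, OpenCV 4.12 (cv2) and the standard library are available. Lean on these libraries where they do the work, as an engineer would, in place of code of your own. Each camera call takes 0.05 s, during which the arm holds its last target.

TASK

The cold bench kiln has to be aired: lift the loose vent cap out of its lid and set it down gently, upright, on the round cork mat. Then raise the kiln's sprung lid (it has a wooden handle) until the lid lines up with the red pointer beside it, within about 4 degrees, and finish there still holding the lid up with the gripper, because it springs shut if let go. Leave the pointer and everything else on the bench as it is.

Things in the scene. Friction and masses are not known exactly. Their poses are not given: they have to be found in the camera images.
- kiln: grey bench kiln, a fixed box 220 (x) x 240 (y) x 122 mm high with a pale hinged lid. Origin: centre of its underside on the bench; x points from its front (handle side) to its back (hinge side), y to its left, z up. The hinge line runs along y at x = +110 mm, z = 122 mm. The shut lid's top is at z = 150 mm. On the left side (y = +124 to +138 mm) stand a curved aluminium quadrant, up to about 130 mm above the hinge line, and the red pointer.
- kiln_lid (a joint): angle of the lid in rad: 0 shut, grows as the front of the lid rises, stop at 1.3. A spring plus the lid's weight always pull it shut: about 4 to 5 N at the handle (along its arc) when shut, about 5.5 to 6.5 N at 0.8 rad. The lid is 220 x 240 x 28 mm; a blue stripe runs along the lower part of its left edge.
- kiln_lid_hinge (a point): middle of the lid's hinge line, in the plane of the lid's underside; its axes turn with the lid (x and z as the kiln's when shut).
- kiln_lid_handle (a point): centre of the lid's handle: a round wooden bar, 18 mm thick and 110 mm long along the kiln's y, its axis 45 mm above the lid's top, carried by dark posts at y = +-65 mm. When the lid is shut it is at x = -80 mm, y = 0, z = 195 mm of the kiln. In the lid it is 190 mm ahead of the hinge line, 73 mm above the underside. Pinched (60 N is enough) it turns between the pads, so the gripper can stay pointing down.
- pointer (a joint): angle of the red set pointer in rad, on the same hinge line and scale as kiln_lid (0 level, pointing forward): the lid is at the mark when both values are equal. It is set between 0.4 and 0.8 rad, differs every time, and stays by friction; do not move it.
- pointer_tip (a point): tip of the red pointer, a bar 165 mm long, 9 mm high, 6 mm wide, on the kiln's left side, 135 mm from the kiln's middle plane. With the lid at the mark, the pointer covers the blue stripe on the lid's left edge when seen from the left side.
- vent_cap: loose vent cap, 56 mm high in all, 70 to 160 g. Origin: centre of its underside; z along its axis, up. From below: pale stem 32 mm across, 14 mm high; terracotta flange 54 mm across, 8 mm thick; wooden knob 24 mm across, 34 mm tall. It starts with its stem in the 38 mm vent hole of the lid and the flange on the lid's top (origin at x = +35 mm, y = 0, z = 136 mm of the kiln); it lifts straight up. It can stand on its stem.
- cork_mat: round cork mat, 120 mm across, 8 mm thick, fixed to the bench, left or right of the kiln. Origin: centre of its underside.
- nugget_tray: fixed blue tray, 110 x 110 x 30 mm, with glass nuggets, on the other side of the kiln from the mat; not needed.
- pliers: pliers with orange handles, 160 mm long, 14 mm high, lying loose on the bench; leave alone.
- lead_knife: flat-bladed knife, 170 mm long, lying loose; leave alone.
- square: wood and steel try square, 180 mm long, lying loose; leave alone.
- pen_pot: aluminium pot, 76 mm across, with pens up to 165 mm high, loose; leave alone.
- tub: clear plastic tub of beads, 110 x 90 x 65 mm, loose; leave alone.
- glass_piece: green glass offcut, 90 x 60 x 5 mm, lying loose; leave alone.
Mind the look-alikes: they are no part of the job. Of the things that look like the vent_cap, the largest one is meant.

How it is judged:
On the way, in this order (a step that is already met when the one before it is completed fails the run):
1. the vent cap is lifted clear of the shut lid (z of vent_cap in the frame of kiln above 0.155 m and value of joint kiln_lid below 0.12 rad), for 0.1 s.
2. the vent cap stands released on the cork mat, the lid still shut (horizontal distance between vent_cap and cork_mat below 0.042 m and z of vent_cap in the frame of cork_mat between 0.004 and 0.013 m and angle between vent_cap's own z axis and vertical below 0.15 rad and linear speed of vent_cap below 0.03 m/s and contact force between the fingers and vent_cap below 0.1 N and value of joint kiln_lid below 0.12 rad), for 0.2 s.
At the end, for the whole second after the job is handed in: The lid is held still by the gripper's fingers (over 1.5 N) within 0.08 rad (4.5 degrees) of the red pointer; the vent cap stands upright (within 0.15 rad) and released on the cork mat, its axis within 42 mm of the mat's centre (angle between the x axis of kiln_lid_hinge and the x axis of pointer_tip, either way round below 0.08 rad and value of joint kiln_lid above 0.3 rad and velocity of joint kiln_lid between -0.06 and 0.06 rad/s and contact force between the fingers and kiln_lid above 1.5 N and horizontal distance between vent_cap and cork_mat below 0.042 m and z of vent_cap in the frame of cork_mat between 0.004 and 0.013 m and angle between vent_cap's own z axis and vertical below 0.15 rad and linear speed of vent_cap below 0.03 m/s and contact force between the fingers and vent_cap below 0.1 N); the arm keeps its last pose, push and grip.
It fails at once if the lid is raised before the vent cap is on the mat (value of joint kiln_lid above 0.2 rad and horizontal distance between vent_cap and cork_mat above 0.06 m).
It fails at once if the vent cap is dropped or slammed down (linear speed of vent_cap above 0.5 m/s and height (world z) of vent_cap below 0.03 m).
It fails at once if the pointer is moved (distance of pointer_tip from where it was at the start of the episode above 0.008 m).
It fails at once if a bystander is knocked away (distance of any of pliers, lead_knife, square, pen_pot, tub, glass_piece from where it was at the start of the episode above 0.03 m).
It also fails if it takes over 54 s, if anything falls off the work surface, if the arm or the gripper's body presses on something with over 40 N, if the wrist force passes 120 N, or if a joint passes its speed limit or range.

## Working session

There is one attempt and no reset: what is moved stays moved. The work goes in short steps, Python scripts to look and compute and a tool call to move; the robot and the scene stay as the last step left them, time stands still between calls to the robot, and variables do not carry over. Pictures are saved under pics/ and viewed, and the job is handed in when it is done.

Besides the shell and the picture viewer there is one more tool, called after ">>>" as name(argument=value, ...) on one line, values as JSON. send_rows: Moves the arm, as the interface text tells. Its arguments: {"type":"object","properties":{"targets":{"type":"array"}},"required":["targets"]}

```bash
ls; mkdir -p pics; cat > h.py <<'E'
import numpy as np, cv2
from workcell import bot, vision
def snap(name,fn):
    im=vision.camera(name); cv2.imwrite('pics/'+fn,im[:,:,::-1]); return im
def cam(name):
    c=vision.get_calibration(name); f=210/np.tan(np.radians(c['vertical_fov'])/2)
    K=np.array([[f,0,c['cx']],[0,f,c['cy']],[0,0,1]])
    if 'rvec' in c:
        R=cv2.Rodrigues(np.array(c['rvec'],float))[0]; t=np.array(c['tvec'],float)
    return K,R,t
def proj(name,P):
    K,R,t=cam(name); p=(R@np.atleast_2d(P).T).T+t; q=(K@p.T).T; return q[:,:2]/q[:,2:]
def ray(name,uv,z):
    K,R,t=cam(name); d=R.T@np.linalg.inv(K)@np.array([uv[0],uv[1],1.]); o=-R.T@t
    return o+d*(z-o[2])/d[2]
E
python3 - <<'E'
from h import *
print(bot.get_obs())
for n in ['scene','top','wrist']:
    snap(n,n+'0.png'); print(n,vision.get_calibration(n))
    if n!='wrist':
        K,R,t=cam(n); print('pos',-R.T@t)
for tg in ['kiln','vent_cap','cork_mat','kiln_lid_handle','pointer_tip']:
    for n in ['scene','top']: print(tg,n,vision.boxes_of(tg,n))
E
```

```text
pics
{'clock': 0.0, 'joint_pos': array([-1.29103519e+00,  2.41401818e-01,  3.70196117e-03,  1.33519887e+00,
       -1.89239031e-06,  1.57081913e+00]), 'joint_vel': array([ 0.00082852,  0.00028661,  0.00088651,  0.00238848, -0.00024024,
       -0.00052586]), 'tau': array([ 1.30474276e-03, -3.72320437e+01,  2.52406150e+01,  1.71523966e-02,
        1.93371540e-05,  2.62856553e-06]), 'eef_pos': array([ 0.137885  , -0.47994309,  0.23041004]), 'tool_rot': array([ 9.90233697e-01,  1.39413485e-01, -1.47512326e-04, -1.04079971e-03]), 'ft_force': array([-0.70348914,  0.76459568, -0.30678154]), 'ft_torque': array([-0.069216  ,  0.01346435,  0.0070849 ]), 'grip_width': 0.0854912718484541}
scene {'vertical_fov': 47.27448444194644, 'cx': 283.4849658607481, 'cy': 214.95144142034644, 'rvec': array([ 1.36712157,  2.01151031, -1.0276657 ]), 'tvec': array([ 0.30580242, -0.18279833,  1.78867529])}
pos [1.54688428 0.30568204 0.91651359]
top {'vertical_fov': 54.280832454588456, 'cx': 281.66603222550873, 'cy': 202.74636698746792, 'rvec': array([ 2.16312619, -2.12333866,  0.10995648]), 'tvec': array([-0.068
[... 494 characters left out ...]
00,
         1.00000000e+00]])}
kiln scene [{'uv': [330.8, 250.8], 'score': 0.7}]
kiln top [{'uv': [244.3, 199.0], 'score': 0.82}]
vent_cap scene [{'uv': [386.4, 239.5], 'score': 0.69}, {'uv': [398.4, 307.4], 'score': 0.58}, {'uv': [333.1, 232.9], 'score': 0.53}, {'uv': [327.5, 323.4], 'score': 0.52}]
vent_cap top [{'uv': [234.8, 141.3], 'score': 0.48}]
cork_mat scene [{'uv': [445.8, 269.0], 'score': 0.8}]
cork_mat top [{'uv': [156.8, 231.2], 'score': 0.92}]
kiln_lid_handle scene [{'uv': [341.3, 229.8], 'score': 0.77}]
kiln_lid_handle top [{'uv': [244.9, 193.9], 'score': 0.84}]
pointer_tip scene [{'uv': [390.6, 251.6], 'score': 0.74}, {'uv': [340.9, 230.0], 'score': 0.47}]
pointer_tip top []
```

View pics/scene0.png

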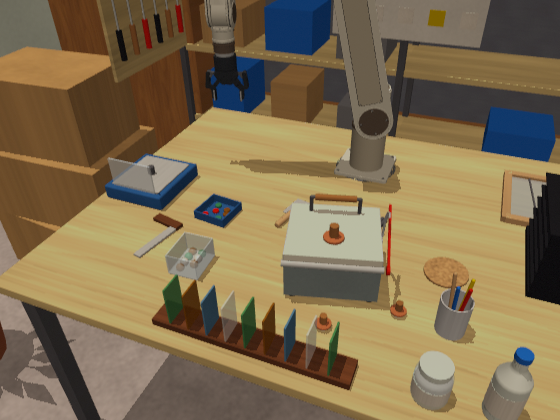

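View pics/top0.png

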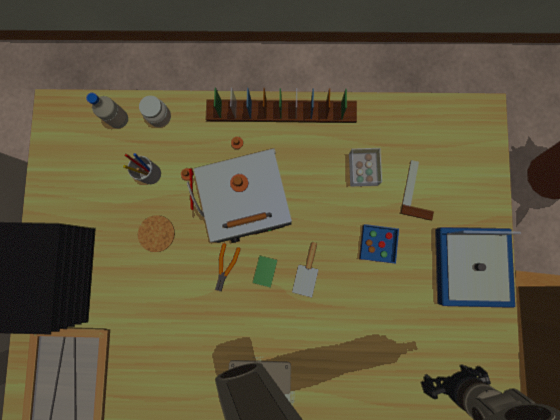

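```bash
python3 - <<'E'
import cv2
a=cv2.imread('pics/scene0.png')[190:350,260:470]; cv2.imwrite('pics/sc0.png',cv2.resize(a,None,fx=3.7,fy=3.7,interpolation=cv2.INTER_CUBIC))
a=cv2.imread('pics/top0.png')[90:290,120:340]; cv2.imwrite('pics/tc0.png',cv2.resize(a,None,fx=3,fy=3,interpolation=cv2.INTER_CUBIC))
E
```

```text
(no output)
```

View pics/sc0.png

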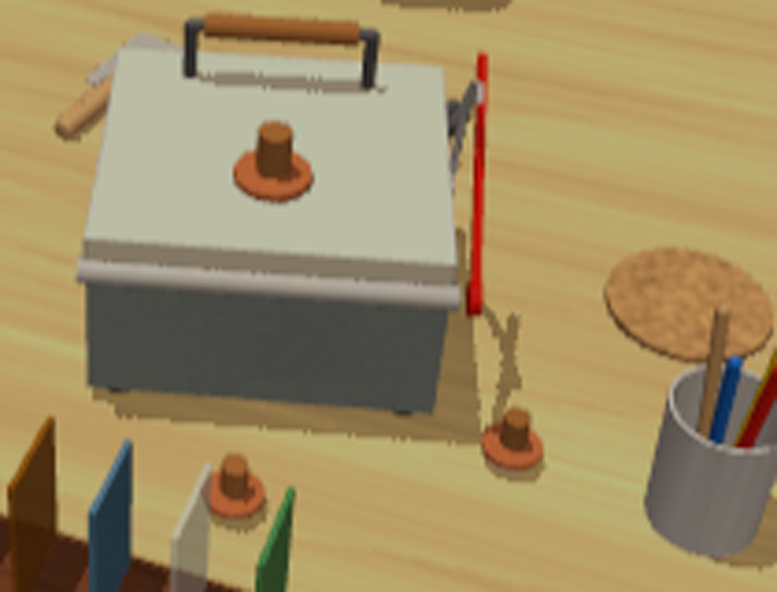

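View pics/tc0.png

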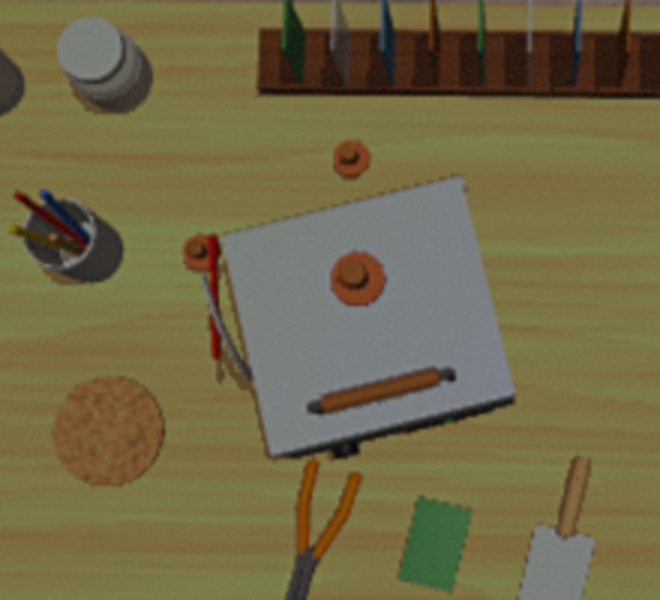

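The three vent-cap look-alikes are at scene (333,233), (399,308) and (323,322). The first is the largest and sits in the lid, so it is the one meant, and the crop confirms this. The pointer is the red bar running from (388,274) to (390,205). The mat is to the left of the kiln.

```bash
cat > fit.py <<'E'
from h import *
from scipy.optimize import least_squares
pts=[('top',(195,168.3),(110,120,150)),('top',(274.3,150),(110,-120,150)),('top',(291,222.7),(-110,-120,150)),('top',(210.7,241.7),(-110,120,150)),
('scene',(291.6,203),(-110,-120,150)),('scene',(380.3,208.1),(-110,120,150)),('scene',(383,261.1),(110,120,150)),('scene',(282.4,254.9),(110,-120,150))]
def T(p,q):
    c,s=np.cos(p[2]),np.sin(p[2]); q=np.array(q)/1000.
    return np.array([p[0]+c*q[0]-s*q[1],p[1]+s*q[0]+c*q[1],q[2]])
def res(p): return np.concatenate([proj(n,T(p,q))[0]-np.array(uv) for n,uv,q in pts])
r=least_squares(res,[0.5,0,0],loss='soft_l1'); p=r.x
print('kiln',p,np.round(res(p),1))
for n,q in [('scene',(35,0,192)),('top',(35,0,192)),('scene',(-80,0,195)),('top',(-80,0,195))]: print(n,q,proj(n,T(p,q)),T(p,q))
def tip(a,L=165): return (110-L*np.cos(a),135,122+L*np.sin(a))
for a in np.arange(.4,.85,.05): print(round(a,2),np.round(proj('scene',[T(p,(110,135,122)),T(p,tip(a))]),1).tolist(),np.round(proj('top',[T(p,(110,135,122)),T(p,tip(a))]),1).tolist())
# mat
for n,uv in [('top',(156,233.3))]: print('mat',ray(n,uv,.008))
print('mat scene',ray('scene',(446,271.5),.008))
E
python3 fit.py
```

```text
kiln [0.59529113 0.05337125 0.25402337] [-0.2  0.1 -0.2 -0.5  0.7 -0.8 -0.3 -0.3  1.2 -0.8 -0.4 -0.3 -0.2  0.2
  0.2 -1.3]
scene (35, 0, 192) [[334.38727093 224.62537345]] [0.62916795 0.06216676 0.192     ]
top (35, 0, 192) [[238.20553037 180.73508891]] [0.62916795 0.06216676 0.192     ]
scene (-80, 0, 195) [[336.34726338 197.5934813 ]] [0.5178584  0.03326723 0.195     ]
top (-80, 0, 195) [[247.09860714 220.21103215]] [0.5178584  0.03326723 0.195     ]
0.4 [[387.9, 270.4], [388.1, 211.9]] [[192.1, 171.5], [197.6, 218.6]]
0.45 [[387.9, 270.4], [388.5, 210.3]] [[192.1, 171.5], [196.8, 217.1]]
0.5 [[387.9, 270.4], [388.9, 208.9]] [[192.1, 171.5], [195.9, 215.6]]
0.55 [[387.9, 270.4], [389.3, 207.5]] [[192.1, 171.5], [195.0, 213.9]]
0.6 [[387.9, 270.4], [389.7, 206.3]] [[192.1, 171.5], [194.0, 212.0]]
0.65 [[387.9, 270.4], [390.2, 205.2]] [[192.1, 171.5], [193.1, 210.1]]
0.7 [[387.9, 270.4], [390.6, 204.3]] [[192.1, 171.5], [192.1, 208.0]]
0.75 [[387.9, 270.4], [391.0, 203.5]] [[192.1, 171.5], [191.2, 205.7]]
0.8 [[387.9, 270.4], [391.4, 202.9]] [[192.1, 171.5], [190.2, 203.4]]
mat [0.48572173 0.34824286 0.008     ]
mat scene [0.48853209 0.34694199 0.008     ]
```

>>> send_rows(targets=[[[3, 3, 5, 0.1, 8.5], [8, 8, 9, 0.25, 8.5], [13, 14, 10, 0.4, 8.5], [18, 19.5, 10, 0.57, 8.5], [22.5, 25, 10, 0.74, 8.5], [27, 30, 10, 0.9, 8.5], [31.5, 35, 10, 1.07, 8.5], [36, 40, 10, 1.24, 8.5], [40.5, 45, 10, 1.4, 8.5], [45, 50, 10, 1.545, 8.5], [49.1, 54.2, 10, 1.545, 8.5], [49.1, 54.2, 10, 1.545, 8.5]]])

```text
clock: 2.15
eef_pos: [0.621, 0.0531, 0.3315]
tool_rot: [0.612, 0.791, 0.0, 0.0]
ft_force: [0.9, 0.5, 0.6]
grip_width: 0.085
```

```bash
python3 - <<'E'
from h import *
o=bot.get_obs(); print(o['clock'],o['eef_pos'],o['tool_rot'],o['joint_pos'])
from scipy.spatial.transform import Rotation as Ro
print(Ro.from_quat(o['tool_rot']).as_matrix().round(3))
for p in [(0.6292,0.0622,.192)]:
    c=vision.get_calibration('wrist'); T=np.eye(4);T[:3,:3]=Ro.from_quat(o['tool_rot']).as_matrix();T[:3,3]=o['eef_pos'];T=T@c['T_tool_cam']
    f=210/np.tan(np.radians(c['vertical_fov'])/2); q=np.linalg.inv(T)@np.array([*p,1]); print('pred',q[0]/q[2]*f+c['cx'],q[1]/q[2]*f+c['cy'])
snap('wrist','w1.png')
E
```

```text
2.15 [0.62097483 0.05312581 0.33146785] [6.11760046e-01 7.91043267e-01 1.66489999e-04 4.10892308e-04] [ 8.54960895e-02  4.99967999e-01  6.40510779e-01  1.71050889e+00
 -3.11364425e-04  1.40206341e+00]
[[-0.251  0.968  0.001]
 [ 0.968  0.251 -0.   ]
 [-0.     0.001 -1.   ]]
pred 295.0327061260413 185.526335308858
```

View pics/w1.png

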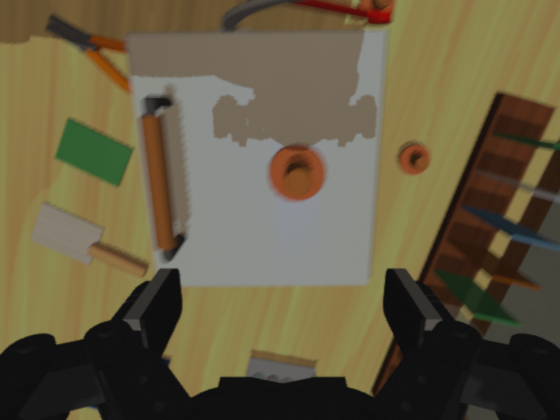

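The picture shows the knob at about (298,174), against a prediction of (295,185). The arm may still have been moving, so I'll settle it and recheck.

>>> send_rows(targets=[[[0, 0, 0, 0, 8.5], [0, 0, 0, 0, 8.5], [0, 0, 0, 0, 8.5]]])

```text
clock: 2.58
eef_pos: [0.6191, 0.0502, 0.3327]
tool_rot: [0.613, 0.79, 0.001, 0.001]
ft_force: [0.4, -0.1, 0.1]
grip_width: 0.085
```

```bash
cat >> h.py <<'E'
from scipy.spatial.transform import Rotation as Ro
def wT(o):
    c=vision.get_calibration('wrist'); T=np.eye(4);T[:3,:3]=Ro.from_quat(o['tool_rot']).as_matrix();T[:3,3]=o['eef_pos'];T=T@c['T_tool_cam']
    f=210/np.tan(np.radians(c['vertical_fov'])/2); return T,np.array([[f,0,c['cx']],[0,f,c['cy']],[0,0,1]])
def wproj(o,P):
    T,K=wT(o); P=np.atleast_2d(P); q=np.linalg.inv(T)@np.c_[P,np.ones(len(P))].T; q=K@q[:3]; return (q[:2]/q[2]).T
def wray(o,uv,z):
    T,K=wT(o); d=T[:3,:3]@np.linalg.inv(K)@np.array([uv[0],uv[1],1.]); return T[:3,3]+d*(z-T[2,3])/d[2]
E
python3 - <<'E'
from h import *
o=bot.get_obs(); print(o['clock'],o['eef_pos'],o['joint_vel'].round(3))
im=snap('wrist','w2.png'); print(vision.boxes_of('vent_cap','wrist'))
print(wproj(o,[(0.6292,0.0622,.192),(0.6292,0.0622,.154),(.5179,.0333,.195)]))
cv2.imwrite('pics/w2c.png',cv2.resize(im[120:230,220:380,::-1],None,fx=4,fy=4))
E
```

```text
2.575 [0.61911203 0.05016402 0.33270014] [-0.    -0.004  0.003 -0.002  0.002  0.   ]
[{'uv': [377.9, 0.0], 'score': 0.77}, {'uv': [412.9, 156.6], 'score': 0.64}, {'uv': [297.5, 171.5], 'score': 0.63}, {'uv': [347.8, 11.6], 'score': 0.16}]
[[297.90266869 182.34485185]
 [296.07831653 172.96064859]
 [158.52867339 183.41103906]]
```

View pics/w2.png

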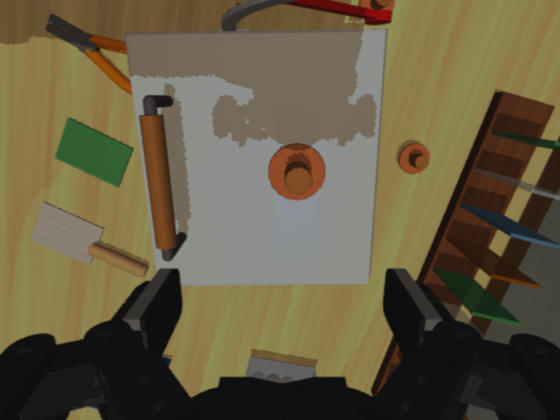

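View pics/w2c.png

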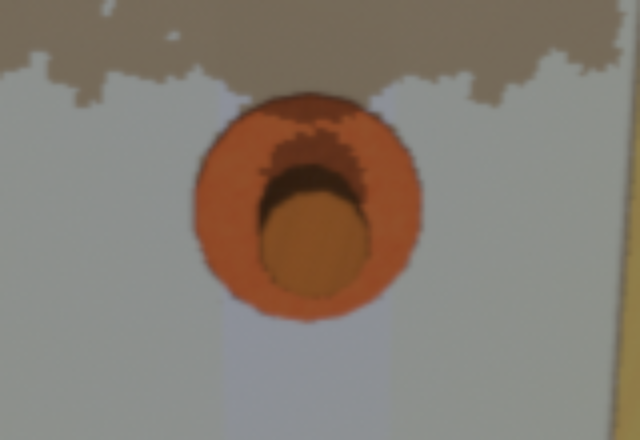

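The knob top is at (298.7,181) against a predicted (297.9,182.3), and the handle agrees too. The kiln fit is therefore good to about 1 mm.

>>> send_rows(targets=[[[1.0, 1.2, 0, 0, 8.5], [1.0, 1.2, -4, 0, 8.5], [1.0, 1.2, -8, 0, 8.5], [1.0, 1.2, -10, 0, 8.5], [1.0, 1.2, -10, 0, 8.5], [1.0, 1.2, -10, 0, 8.5]]])

```text
clock: 3.42
eef_pos: [0.6303, 0.063, 0.2331]
tool_rot: [0.612, 0.791, 0.001, 0.001]
ft_force: [0.4, -1.1, 0.3]
grip_width: 0.0849
```

>>> send_rows(targets=[[[-0.1, -0.1, -2.5, 0, 8.5], [-0.1, -0.1, -5, 0, 8.5], [-0.1, -0.1, -6.8, 0, 8.5], [-0.1, -0.1, -6.8, 0, 8.5], [-0.1, -0.1, -6.8, 0, 8.5], [-0.1, -0.1, -6.8, 0, 1.8], [-0.1, -0.1, -6.8, 0, 1.8], [-0.1, -0.1, -6.8, 0, 1.8], [-0.1, -0.1, -6.8, 0, 1.8], [-0.1, -0.1, -6.8, 0, 1.8], [-0.1, -0.1, -6.8, 0, 1.8], [-0.1, -0.1, -6.8, 0, 1.8]]])

```text
clock: 4.92
eef_pos: [0.6289, 0.0625, 0.1638]
tool_rot: [0.612, 0.791, 0.0, 0.0]
ft_force: [-1.2, 0.3, 4.3]
grip_width: 0.0227
```

>>> send_rows(targets=[[[0, 0, 0, 0, 1.8], [0, 0, 1, 0, 1.8], [0, 0, 2.5, 0, 1.8], [0, 0, 5, 0, 1.8], [0, 0, 8, 0, 1.8], [0, 0, 12, 0, 1.8], [0, 0, 16, 0, 1.8], [0, 0, 16, 0, 1.8], [0, 0, 16, 0, 1.8]]])

```text
clock: 6.05
eef_pos: [0.6287, 0.0624, 0.323]
tool_rot: [0.612, 0.791, -0.0, -0.0]
ft_force: [0.4, -0.0, -1.6]
grip_width: 0.0222
```

```bash
python3 - <<'E'
from h import *
o=bot.get_obs(); print(o['clock'],o['eef_pos'],o['ft_force'],o['grip_width'])
im=snap('wrist','w3.png')
im=snap('scene','s3.png'); cv2.imwrite('pics/s3c.png',cv2.resize(im[120:320,230:480,::-1],None,fx=3,fy=3))
E
```

```text
6.05 [0.6286955  0.06239434 0.32296404] [ 0.42112916 -0.01428527 -1.56856473] 0.022207255661473923
```

View pics/w3.png

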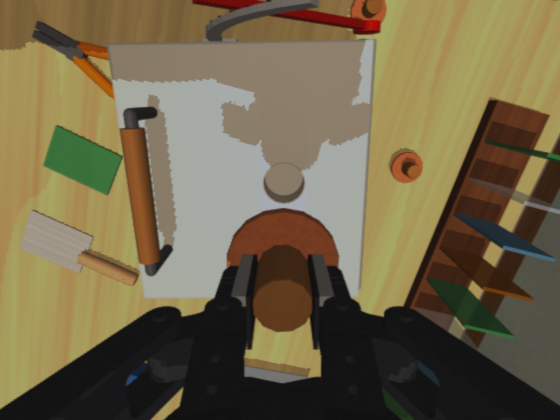

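View pics/s3c.png

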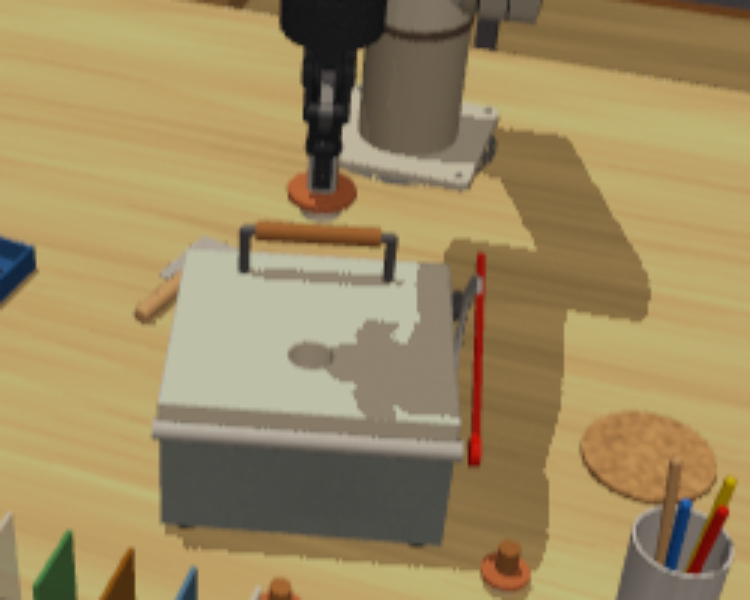

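The cap is gripped upright and clear of the lid, and the vent hole is empty. Next I carry it over the mat at the same height.

>>> send_rows(targets=[[[-1, 2, 1, 0, 1.8], [-3, 6, 1, 0, 1.8], [-5, 10, 1, 0, 1.8], [-7, 14, 1, 0, 1.8], [-9, 18, 1, 0, 1.8], [-11, 22, 1, 0, 1.8], [-13, 26, 1, 0, 1.8], [-14.2, 28.5, 1, 0, 1.8], [-14.2, 28.5, 1, 0, 1.8], [-14.2, 28.5, 1, 0, 1.8], [-14.2, 28.5, 1, 0, 1.8]]])

```text
clock: 7.52
eef_pos: [0.487, 0.3467, 0.3334]
tool_rot: [0.612, 0.791, -0.0, 0.0]
ft_force: [0.0, 0.7, -1.6]
grip_width: 0.0221
```

```bash
python3 - <<'E'
from h import *
o=bot.get_obs(); print(o['clock'],o['eef_pos'],o['ft_force'],o['grip_width'])
im=snap('wrist','w4.png')
print(vision.boxes_of('cork_mat','wrist'),wproj(o,[(.487,.3475,.008)]))
E
```

```text
7.525 [0.48699427 0.34666217 0.33337611] [ 0.02503059  0.67093071 -1.61471482] 0.022081050477880414
[{'uv': [281.9, 152.4], 'score': 0.63}] [[282.73937114 156.6701761 ]]
```

View pics/w4.png

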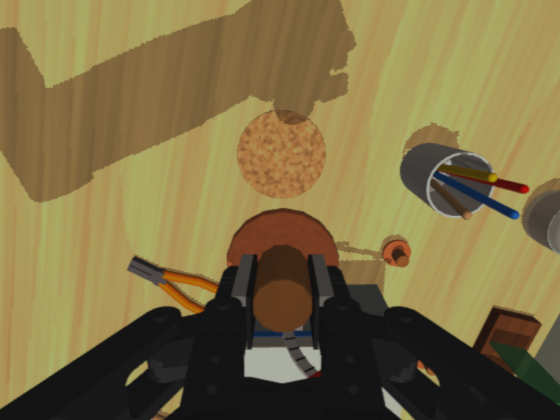

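>>> send_rows(targets=[[[0, 0.3, -3, 0, 1.8], [0, 0.3, -7, 0, 1.8], [0, 0.3, -11, 0, 1.8], [0, 0.3, -15, 0, 1.8], [0, 0.3, -19, 0, 1.8], [0, 0.3, -22, 0, 1.8], [0, 0.3, -24.5, 0, 1.8], [0, 0.3, -26.5, 0, 1.8], [0, 0.3, -28, 0, 1.8], [0, 0.3, -28.5, 0, 1.8], [0, 0.3, -28.5, 0, 1.8]]])

```text
clock: 9.0
eef_pos: [0.487, 0.3503, 0.0484]
tool_rot: [0.612, 0.791, 0.0, 0.0]
ft_force: [0.5, 0.8, -1.6]
grip_width: 0.0219
```

>>> send_rows(targets=[[[0, 0, -0.4, 0, 1.8], [0, 0, -0.8, 0, 1.8], [0, 0, -1.0, 0, 1.8], [0, 0, -1.15, 0, 1.8], [0, 0, -1.25, 0, 1.8], [0, 0, -1.25, 0, 1.8]]])

```text
clock: 9.75
eef_pos: [0.4868, 0.3505, 0.036]
tool_rot: [0.612, 0.791, 0.0, 0.0]
ft_force: [0.7, -0.9, 0.5]
grip_width: 0.0222
```

The force rose from -1.6 to +0.5 N, so the cap is resting on the mat. Releasing.

>>> send_rows(targets=[[[0, 0, 0, 0, 2.6], [0, 0, 0, 0, 3.2], [0, 0, 0, 0, 4.5], [0, 0, 0, 0, 6], [0, 0, 0, 0, 6], [0, 0, 0, 0, 6], [0, 0, 0, 0, 6]]])

```text
clock: 10.62
eef_pos: [0.4867, 0.3504, 0.0358]
tool_rot: [0.612, 0.791, -0.0, -0.0]
ft_force: [-0.6, 0.3, -0.0]
grip_width: 0.0598
```

```bash
python3 - <<'E'
from h import *
o=bot.get_obs(); print(o['clock'],o['eef_pos'],o['ft_force'],o['grip_width'])
im=snap('wrist','w5.png')
E
```

```text
10.625 [0.48674529 0.35044272 0.03578228] [-0.61997293  0.27927226 -0.01140351] 0.05978250026378298
```

View pics/w5.png

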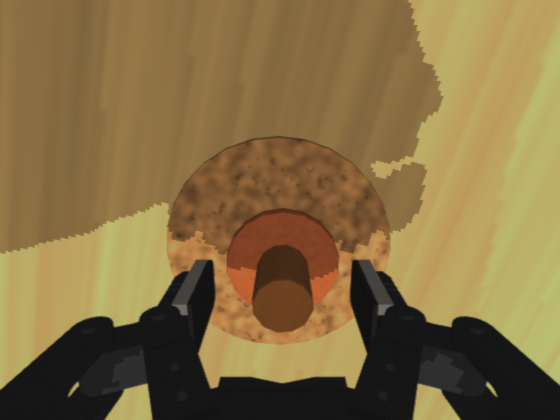

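The cap stands released on the mat. I'll retreat straight up, high enough to see the pointer from the left side.

>>> send_rows(targets=[[[0, 0, 1, 0, 6], [0, 0, 3, 0, 6.5], [0, 0, 6, 0, 7.5], [0, 0, 10, 0, 8.5], [0, 0, 15, 0, 8.5], [0, 0, 20, 0, 8.5], [0, 0, 26, 0, 8.5], [0, 0, 32, 0, 8.5], [0, 0, 38, 0, 8.5], [0, 0, 40, 0, 8.5], [0, 0, 40, 0, 8.5], [0, 0, 40, 0, 8.5]]])

```text
clock: 12.18
eef_pos: [0.4866, 0.3503, 0.4345]
tool_rot: [0.612, 0.791, -0.001, -0.0]
ft_force: [-0.8, 0.0, -0.1]
grip_width: 0.085
```

```bash
python3 - <<'E'
from h import *
o=bot.get_obs(); print(o['clock'],o['eef_pos'],o['tool_rot'],o['ft_force'],o['grip_width'])
im=snap('wrist','w6.png')
im=snap('scene','s6.png'); cv2.imwrite('pics/s6c.png',cv2.resize(im[180:330,280:480,::-1],None,fx=4,fy=4))
E
```

```text
12.175 [0.48663959 0.35034969 0.43453231] [ 6.11860039e-01  7.90965391e-01 -9.74630373e-04 -3.05334400e-04] [-0.81045816  0.04310084 -0.06335185] 0.08503543832706031
```

View pics/w6.png

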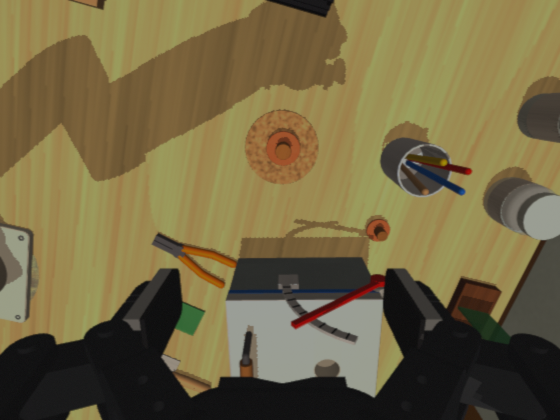

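View pics/s6c.png

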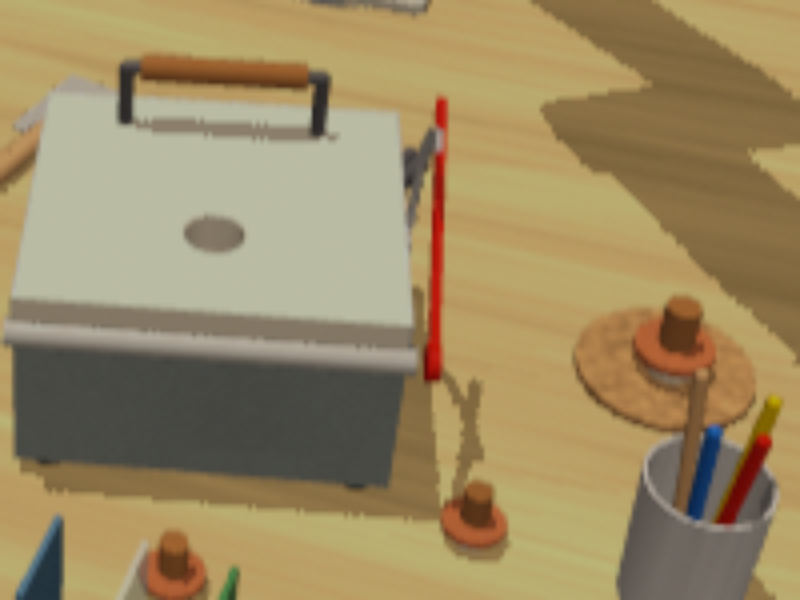

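The cap stands upright near the mat's centre, with the lid shut. The wrist view shows the pointer clearly, from (383,281) to (293,326), so I'll fit its angle.

```bash
cat > pt.py <<'E'
from h import *
from scipy.optimize import least_squares
p=np.array([0.59529,0.05337,0.25402])
def T(q):
    c,s=np.cos(p[2]),np.sin(p[2]); q=np.array(q)/1000.
    return np.array([p[0]+c*q[0]-s*q[1],p[1]+s*q[0]+c*q[1],q[2]])
o=dict(eef_pos=np.array([0.48663959,0.35034969,0.43453231]),tool_rot=np.array([6.11860039e-01,7.90965391e-01,-9.74630373e-04,-3.05334400e-04]))
im=cv2.imread('pics/w6.png').astype(int); b,g,r=im[...,0],im[...,1],im[...,2]
m=(r>90)&(r>3*g)&(r>3*b); m[:250]=0; m[:,:280]=0
v,u=np.nonzero(m); print(len(u),u.min(),u.max())
i=u.argmin(); print('left end',u[u<u.min()+4].mean(),v[u<u.min()+4].mean())
mm=(u<360); l=cv2.fitLine(np.c_[u,v][mm].astype(np.float32),cv2.DIST_HUBER,0,.01,.01).ravel(); print('dir',l, np.degrees(np.arctan2(l[1],l[0])))
for a in np.arange(.45,.85,.05):
    P=[T((110-L*np.cos(a),135,122+L*np.sin(a))) for L in (0,40,100,165)]
    w=wproj(o,P); d=w[3]-w[1]; print(round(a,2),w.round(1).tolist(),np.degrees(np.arctan2(d[1],d[0])).round(2)-0)
cs=wproj(o,[T((110,120,150)),T((-110,120,150)),T((-80,50,195)),T((35,0,150))]);print(cs.round(1))
for n,f,box in [('scene','s6.png',(380,200,394,270)),('top','top0.png',(185,165,196,212))]:
    im=cv2.imread('pics/'+f).astype(int); b,g,r=im[...,0],im[...,1],im[...,2]
    m=(r>90)&(r>3*g)&(r>3*b); v,u=np.nonzero(m); k=(u>=box[0])&(u<=box[2])&(v>=box[1])&(v<=box[3]);u,v=u[k],v[k]
    for a in np.arange(.45,.85,.05):
        P=[T((110-L*np.cos(a),135,122+L*np.sin(a))) for L in (0,165)]; print(n,round(a,2),proj(n,P).round(1).tolist())
    print(n,'obs', u[v<=v.min()+2].mean(),v.min(),u[v>=v.max()-2].mean(),v.max())
E
python3 pt.py
```

```text
349 292 384
left end 293.5 324.5
dir [  0.89551145  -0.4450385  325.26862    310.90466   ] -26.425802
0.45 [[378.9, 281.1], [356.7, 287.2], [320.4, 297.2], [276.5, 309.3]] 164.57
0.5 [[378.9, 281.1], [357.6, 287.9], [322.5, 299.0], [279.4, 312.7]] 162.33
0.55 [[378.9, 281.1], [358.5, 288.5], [324.7, 300.9], [282.8, 316.2]] 159.94
0.6 [[378.9, 281.1], [359.6, 289.1], [327.2, 302.6], [286.5, 319.6]] 157.37
0.65 [[378.9, 281.1], [360.6, 289.7], [329.8, 304.4], [290.6, 323.0]] 154.59
0.7 [[378.9, 281.1], [361.8, 290.3], [332.6, 306.1], [295.1, 326.4]] 151.58
0.75 [[378.9, 281.1], [363.0, 290.9], [335.6, 307.8], [300.0, 329.8]] 148.31
0.8 [[378.9, 281.1], [364.2, 291.4], [338.8, 309.4], [305.3, 333.1]] 144.76
[[383.2 300.7]
 [226.1 300.4]
 [245.8 364.9]
 [326.4 370.4]]
scene 0.45 [[387.9, 270.4], [388.5, 210.3]]
scene 0.5 [[387.9, 270.4], [388.9, 208.9]]
scene 0.55 [[387.9, 270.4], [389.3, 207.5]]
scene 0.6 [[387.9, 270.4], [389.7, 206.3]]
scene 0.65 [[387.9, 270.4], [390.2, 205.2]]
scene 0.7 [[387.9, 270.4], [390.6, 204.3]]
scene 0.75 [[387.9, 270.4], [391.0, 203.5]]
scene 0.8 [[387.9, 270.4], [391.4, 202.9]]
scene obs 389.5 205 387.5 270
top 0.45 [[192.1, 171.5], [196.8, 217.1]]
top 0.5 [[192.1, 171.5], [195.9, 215.6]]
top 0.55 [[192.1, 171.5], [195.0, 213.9]]
top 0.6 [[192.1, 171.5], [194.0, 212.0]]
top 0.65 [[192.1, 171.5], [193.1, 210.1]]
top 0.7 [[192.1, 171.5], [192.1, 208.0]]
top 0.75 [[192.1, 171.5], [191.2, 205.7]]
top 0.8 [[192.1, 171.5], [190.2, 203.4]]
top obs 190.0 169 191.6 209
```

```bash
python3 -c "
import cv2
a=cv2.imread('pics/w6.png')[250:400,210:400]; cv2.imwrite('pics/w6c.png',cv2.resize(a,None,fx=4,fy=4,interpolation=cv2.INTER_CUBIC))"
```

```text
(no output)
```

View pics/w6c.png

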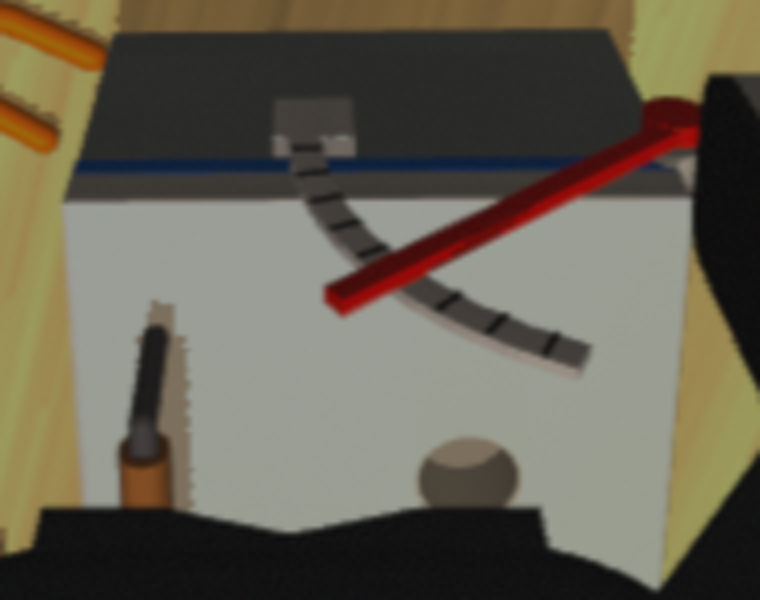

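The pointer slope gives 0.667 rad and the tip gives about 0.69, so I take 0.675. The lid corners match the prediction to about 1 px. Next I go above the handle.

>>> send_rows(targets=[[[0.3, -3, 0, 0, 8.5], [0.8, -8, -1, 0, 8.5], [1.3, -13, -3, 0, 8.5], [1.8, -18, -6, 0, 8.5], [2.3, -23, -9, 0, 8.5], [2.8, -28, -12, 0, 8.5], [3.1, -31.7, -15, 0, 8.5], [3.1, -31.7, -17, 0, 8.5], [3.1, -31.7, -17, 0, 8.5], [3.1, -31.7, -17, 0, 8.5]]])

```text
clock: 13.52
eef_pos: [0.5176, 0.0338, 0.2661]
tool_rot: [0.612, 0.791, 0.0, -0.0]
ft_force: [0.1, -0.5, -0.3]
grip_width: 0.085
```

```bash
python3 - <<'E'
from h import *
o=bot.get_obs(); print(o['clock'],o['eef_pos'],o['tool_rot'],o['ft_force'],o['grip_width'])
im=snap('wrist','w7.png')
print(wproj(o,[(.5179,.0333,.195)]))
E
```

```text
13.525 [0.5176437  0.03376846 0.26611699] [ 6.11606152e-01  7.91162382e-01  2.78617160e-05 -6.04423152e-06] [ 0.1152899  -0.54126733 -0.2920282 ] 0.08500909515584841
[[283.24187319 221.62135875]]
```

View pics/w7.png

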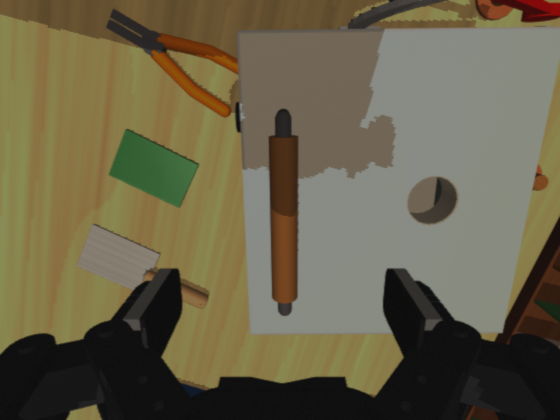

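The bar is centred between the jaws, at column 284. Descend and pinch.

>>> send_rows(targets=[[[0, 0, -3, 0, 8.5], [0, 0, -6, 0, 8.5], [0, 0, -8, 0, 8.5], [0, 0, -9, 0, 8.5], [0, 0, -9, 0, 8.5], [0, 0, -9, 0, 1], [0, 0, -9, 0, 1], [0, 0, -9, 0, 1], [0, 0, -9, 0, 1], [0, 0, -9, 0, 1], [0, 0, -9, 0, 1], [0, 0, -9, 0, 1]]])

```text
clock: 15.08
eef_pos: [0.5185, 0.0336, 0.1762]
tool_rot: [0.612, 0.791, 0.001, 0.001]
ft_force: [3.5, 1.1, 1.0]
grip_width: 0.0156
```

```bash
python3 - <<'E'
import numpy as np
for a in [.04,.1,.16,.22,.28,.34,.4,.46,.52,.58,.63,.66,.675,.7]:
    f=.3668+a; dx=-20.354*np.cos(f)+19; dz=20.354*np.sin(f)-7.3
    print(a,np.round([dx*np.cos(.254),dx*np.sin(.254),dz],2))
E
```

```text
0.04 [0.3  0.08 0.75]
0.1 [0.8  0.21 1.86]
0.16 [1.36 0.35 2.93]
0.22 [1.99 0.52 3.97]
0.28 [2.67 0.69 4.97]
0.34 [3.41 0.88 5.92]
0.4 [4.2  1.09 6.82]
0.46 [5.05 1.31 7.68]
0.52 [5.94 1.54 8.48]
0.58 [6.88 1.79 9.22]
0.63 [7.69 2.   9.79]
0.66 [ 8.19  2.13 10.12]
0.675 [ 8.45  2.19 10.27]
0.7 [ 8.88  2.3  10.52]
```

>>> send_rows(targets=[[[0.3, 0.08, 0.75, 0, 1], [0.8, 0.21, 1.86, 0, 1], [1.36, 0.35, 2.93, 0, 1], [2, 0.52, 3.97, 0, 1], [2.67, 0.69, 4.97, 0, 1], [3.41, 0.88, 5.92, 0, 1], [4.2, 1.09, 6.82, 0, 1], [4.2, 1.09, 6.82, 0, 1]]])

```text
clock: 16.08
eef_pos: [0.5562, 0.0438, 0.2432]
tool_rot: [0.612, 0.791, -0.003, -0.003]
ft_force: [-6.3, -2.2, -3.2]
grip_width: 0.0159
```

>>> send_rows(targets=[[[0.85, 0.22, 0.86, 0, 1], [1.74, 0.45, 1.66, 0, 1], [2.68, 0.7, 2.4, 0, 1], [3.49, 0.91, 2.97, 0, 1], [4, 1.04, 3.3, 0, 1], [4.25, 1.1, 3.45, 0, 1], [4.25, 1.1, 3.45, 0, 1], [4.25, 1.1, 3.45, 0, 1], [4.25, 1.1, 3.45, 0, 1]]])

```text
clock: 17.2
eef_pos: [0.5955, 0.0544, 0.2799]
tool_rot: [0.612, 0.791, -0.005, -0.004]
ft_force: [-15.2, -2.3, 9.2]
grip_width: 0.0155
```

```bash
cat > chk.py <<'E'
from h import *
import sys
n=sys.argv[1]
o=bot.get_obs(); print(o['clock'],o['eef_pos'],o['ft_force'],o['grip_width'])
p=np.array([0.59529,0.05337,0.25402]); d=o['eef_pos'][:2]-p[:2]; x=d@[np.cos(p[2]),np.sin(p[2])]; z=o['eef_pos'][2]+.019
print('lid angle from TCP',np.arctan2(z-.122,.110-x)-.3668,'r',np.hypot(z-.122,.110-x),'exp .2035')
for c in ['scene','top','wrist']: 
    im=snap(c,f'{c}{n}.png')
    if c=='scene': cv2.imwrite(f'pics/scene{n}c.png',cv2.resize(im[130:290,270:470,::-1],None,fx=3.7,fy=3.7,interpolation=cv2.INTER_CUBIC))
    if c=='top': cv2.imwrite(f'pics/top{n}c.png',cv2.resize(im[120:260,140:320,::-1],None,fx=4,fy=4,interpolation=cv2.INTER_CUBIC))
E
python3 chk.py 8
```

```text
17.2 [0.595518   0.05439968 0.27990507] [-15.232287    -2.31759997   9.18689595] 0.015546368966224678
lid angle from TCP 0.6496565588009047 r 0.20806286837699794 exp .2035
```

View pics/scene8c.png

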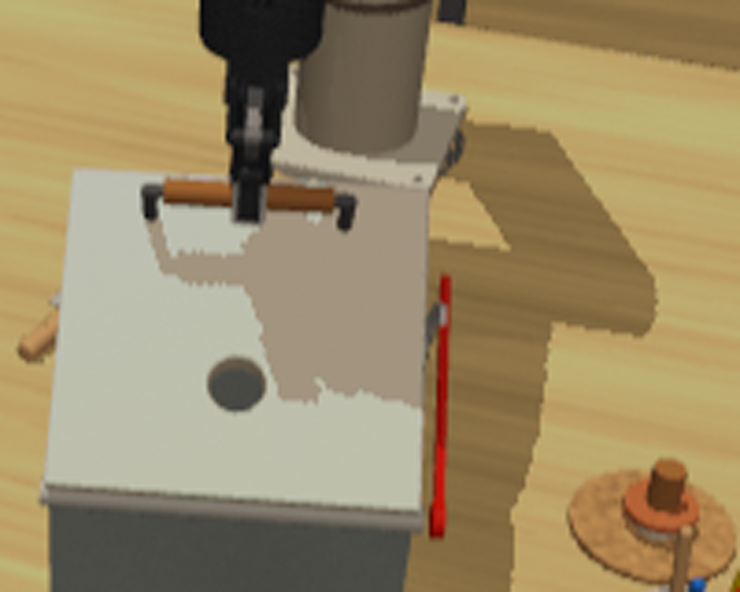

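View pics/wrist8.png

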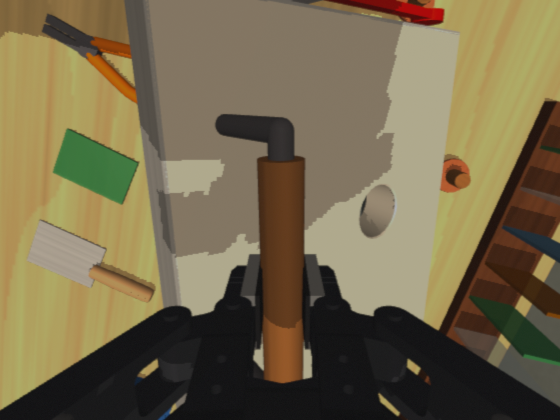

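View pics/top8c.png

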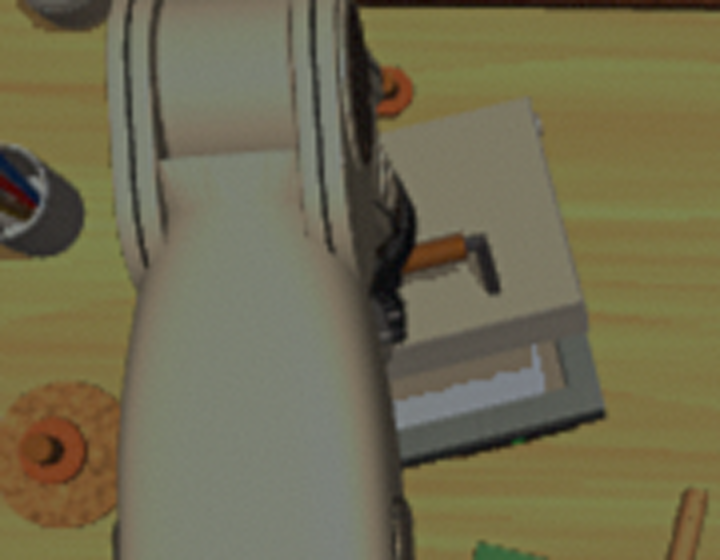

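```bash
cat > lid.py <<'E'
from h import *
p=np.array([0.59529,0.05337,0.25402])
def T(q):
    c,s=np.cos(p[2]),np.sin(p[2]); q=np.array(q)/1000.
    return np.array([p[0]+c*q[0]-s*q[1],p[1]+s*q[0]+c*q[1],q[2]])
def lid(f,y,h,a): # f ahead of hinge, h above underside
    return T((110-f*np.cos(a)+h*np.sin(a),y,122+f*np.sin(a)+h*np.cos(a)))
o=bot.get_obs()
for a in [.6,.63,.65,.67,.7,.73]:
    print(a,'scene FR,FL,hole',proj('scene',[lid(220,120,28,a),lid(220,-120,28,a),lid(75,0,28,a)]).round(1).tolist(),'top FR BR',proj('top',[lid(220,-120,28,a),lid(0,-120,28,a)]).round(1).tolist(),'wrist hole, BLcorner',wproj(o,[lid(75,0,28,a),lid(0,120,28,a)]).round(1).tolist())
print('obs scene (385.7,179.5) (290.3,175.9) hole (334,233.8); top (286,195.8),(272,145); wrist (377.5,210),(458,32)')
E
python3 lid.py
```

```text
0.6 scene FR,FL,hole [[385.7, 181.5], [290.4, 175.9], [333.8, 233.3]] top FR BR [[286.8, 198.0], [273.0, 144.8]] wrist hole, BLcorner [[374.3, 212.5], [459.6, 35.9]]
0.63 scene FR,FL,hole [[386.0, 180.8], [290.2, 175.2], [333.8, 233.4]] top FR BR [[286.4, 196.1], [273.0, 144.7]] wrist hole, BLcorner [[377.6, 213.1], [460.2, 36.1]]
0.65 scene FR,FL,hole [[386.2, 180.3], [290.0, 174.8], [333.8, 233.4]] top FR BR [[286.1, 194.7], [272.9, 144.6]] wrist hole, BLcorner [[379.8, 213.5], [460.6, 36.1]]
0.67 scene FR,FL,hole [[386.4, 179.9], [289.9, 174.4], [333.7, 233.5]] top FR BR [[285.8, 193.4], [272.9, 144.4]] wrist hole, BLcorner [[382.1, 213.9], [461.0, 36.2]]
0.7 scene FR,FL,hole [[386.7, 179.4], [289.7, 173.8], [333.7, 233.6]] top FR BR [[285.3, 191.3], [272.9, 144.3]] wrist hole, BLcorner [[385.5, 214.4], [461.6, 36.3]]
0.73 scene FR,FL,hole [[387.0, 178.9], [289.4, 173.3], [333.7, 233.8]] top FR BR [[284.8, 189.2], [272.8, 144.1]] wrist hole, BLcorner [[389.0, 215.0], [462.1, 36.5]]
obs scene (385.7,179.5) (290.3,175.9) hole (334,233.8); top (286,195.8),(272,145); wrist (377.5,210),(458,32)
```

The lid is at about 0.64 rad (top 0.635, wrist hole about 0.64, TCP 0.65) against the pointer at about 0.675. I'll raise it a little more and ease the inward radial load.

>>> send_rows(targets=[[[0.2, 0.05, 0.24, 0, 1], [0.41, 0.11, 0.48, 0, 1], [0.41, 0.11, 0.48, 0, 1], [0.41, 0.11, 0.48, 0, 1], [0.41, 0.11, 0.48, 0, 1]]])

```text
clock: 17.98
eef_pos: [0.6007, 0.0558, 0.2836]
tool_rot: [0.612, 0.791, -0.004, -0.004]
ft_force: [-12.2, -1.9, 4.1]
grip_width: 0.0156
```

```bash
python3 chk.py 9; python3 lid.py
```

```text
17.975 [0.60072106 0.05581491 0.28364994] [-12.16860217  -1.8673187    4.1229664 ] 0.015620759059253446
lid angle from TCP 0.6811014118379928 r 0.20851190604741515 exp .2035
0.6 scene FR,FL,hole [[385.7, 181.5], [290.4, 175.9], [333.8, 233.3]] top FR BR [[286.8, 198.0], [273.0, 144.8]] wrist hole, BLcorner [[365.4, 211.0], [449.5, 37.1]]
0.63 scene FR,FL,hole [[386.0, 180.8], [290.2, 175.2], [333.8, 233.4]] top FR BR [[286.4, 196.1], [273.0, 144.7]] wrist hole, BLcorner [[368.6, 211.6], [450.1, 37.2]]
0.65 scene FR,FL,hole [[386.2, 180.3], [290.0, 174.8], [333.8, 233.4]] top FR BR [[286.1, 194.7], [272.9, 144.6]] wrist hole, BLcorner [[370.7, 211.9], [450.5, 37.3]]
0.67 scene FR,FL,hole [[386.4, 179.9], [289.9, 174.4], [333.7, 233.5]] top FR BR [[285.8, 193.4], [272.9, 144.4]] wrist hole, BLcorner [[372.9, 212.3], [450.9, 37.3]]
0.7 scene FR,FL,hole [[386.7, 179.4], [289.7, 173.8], [333.7, 233.6]] top FR BR [[285.3, 191.3], [272.9, 144.3]] wrist hole, BLcorner [[376.3, 212.9], [451.5, 37.5]]
0.73 scene FR,FL,hole [[387.0, 178.9], [289.4, 173.3], [333.7, 233.8]] top FR BR [[284.8, 189.2], [272.8, 144.1]] wrist hole, BLcorner [[379.7, 213.4], [452.0, 37.6]]
obs scene (385.7,179.5) (290.3,175.9) hole (334,233.8); top (286,195.8),(272,145); wrist (377.5,210),(458,32)
```

View pics/top9c.png

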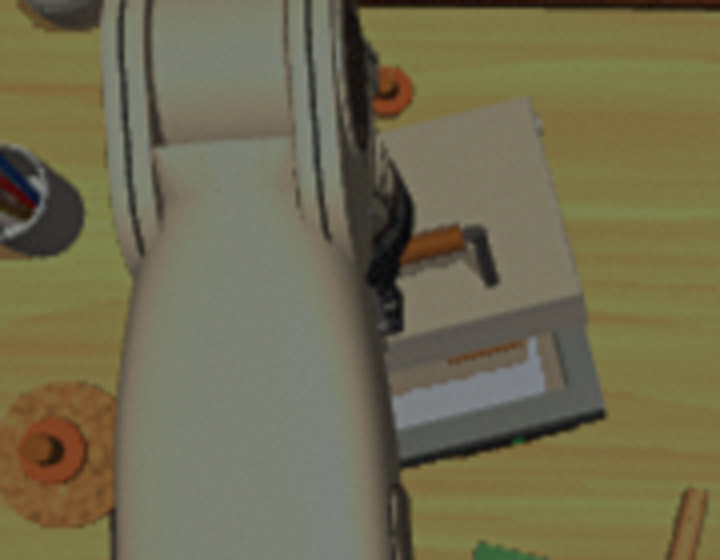

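View pics/scene9c.png

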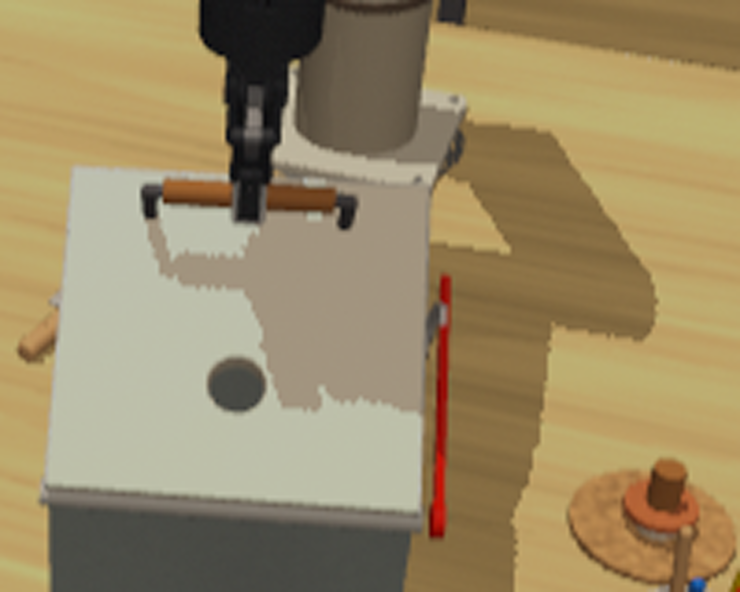

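View pics/wrist9.png

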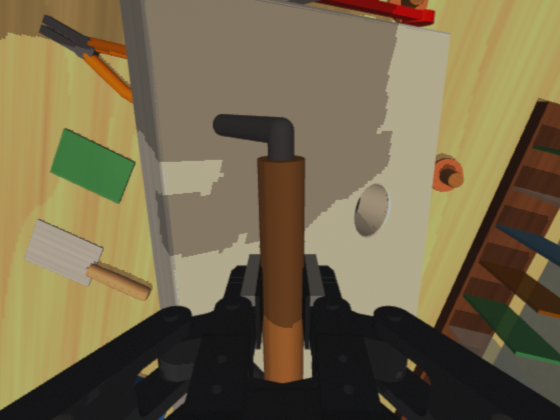

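The lid now reads 0.665 (top), 0.68 (wrist) and 0.68 (TCP) against the pointer at about 0.675. In the wrist view the pointer runs parallel to the lid's edge. A short hold, then I hand in.

>>> send_rows(targets=[[[0, 0, 0, 0, 1], [0, 0, 0, 0, 1], [0, 0, 0, 0, 1], [0, 0, 0, 0, 1]]])

```text
clock: 18.62
eef_pos: [0.6007, 0.0558, 0.2837]
tool_rot: [0.612, 0.791, -0.004, -0.004]
ft_force: [-12.1, -1.5, 4.0]
grip_width: 0.0159
```

```bash
python3 chk.py 10; python3 -c "
from h import *
print(bot.get_obs()['joint_vel'].round(4)); print(bot.job_done())"
```

```text
18.625 [0.60071688 0.05578774 0.2836818 ] [-12.06532268  -1.52497484   4.02773537] 0.015893516491240267
lid angle from TCP 0.6811325164977213 r 0.20854493723864015 exp .2035
[-0.0011  0.0015 -0.0008  0.0008  0.0024  0.0005]
the job is handed in; nothing more can be done
None
```

I lifted the vent cap out of the shut lid, stood it upright on the cork mat and released it. I then pinched the handle, raised the lid along its arc to the red pointer, and handed the job in at about 18.6 s, still holding the lid. No verdict was reported.

**Lid angle:** the last readings were about 0.665 rad (top camera), 0.68 rad (wrist camera) and 0.68 rad (arm position). The pointer reads 0.67–0.69 rad, so the match is well within the 0.08 rad allowed.

**Holding:** the arm was still, with about 12 N measured at the wrist.

**Cap:** it stands near the middle of the mat in the scene and top pictures. I saw no bystander or pointer movement, though I did not measure that.

**Disagreement:** the arm-derived handle radius was 208 mm where 203.5 mm was expected. I put this down to how deep the bar sits in the pads.

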